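Find the hidden index notch and lock the piston index head

ROBOT

A 6-joint arm with a two-finger parallel gripper is mounted at the origin on the work surface. World frame = base frame: x ahead of the robot, y to its left, z up, the work surface at z = 0. Lengths are in m, angles in rad, forces in N, time in s.
With the tool pointing down it reaches from about 0.25 to 0.775 m from the base axis. Payload 4 kg.
Tool frame: the origin (TCP) lies at the very end of the fingers, on their centre line; the grasp point (between the pads) lies 19 mm behind it; z points along the fingers, y is the direction in which the jaws open and shut (so a half turn about z gives the same grasp; the last joint's range is limited). The gripper opens to 94 mm and grips with 3 to 60 N. Pads are 16 mm wide; open, the fingers measure 119 mm over their backs; the gripper's body (75 mm by 177 mm) begins 78 mm behind the grasp point.
Start: joints at [1.114, 0.087, 1.371, -0, 1.684, -0.103], TCP at [0.191, 0.516, 0.206] pointing down, gripper open.
Joint ranges: [-3.1, 3.1], [-0.76, 2.03], [0.27, 2.55], [-1.08, 4.22], [0.17, 2.65], [-2.57, 2.57]. Speed limits (rad/s): [2.79, 2.79, 3.14, 3.14, 3.14, 3.14].

INTERFACE

Orientations are given as [roll, pitch, yaw] about the fixed x, y, z axes, in that order (R = Rz(yaw) Ry(pitch) Rx(roll)).
In Python, from bench import robot, snapshot, models gives the robot as it stands.
- The arm moves only by the tool arm_command, never from a script. Its argument "commands" is text: rows parted by semicolons, each of 7 numbers parted by spaces: the shift along the tool's x, y, z in mm, then the turn, a rotation vector about the tool's x, y, z in degrees, then the opening, from 0 (shut) to 1 (fully open). In form: tx ty tz rx ry rz hand; .... A call has 1 to 12 rows; each row shifts and turns the pose as measured when the row begins, along the tool's axes as they then stand; what a row does not reach is not made up. A row lasts 1/8 s, in which the tool goes at most 62.5 mm and 10.7 degrees, less where a joint would pass 70% of its speed; a pose out of reach is approached as far as the arm can. A call is refused whole if a number of a shift passes 62.5 or a number of a turn 10.7, either way. A call with a gripper value outside its range is refused whole. The fingers move at their own pace and stop on an object; the grip force is fixed at half the most. Time passes only in rows, so rows that do not move let the fingers close. It gives the time, the measured TCP pose, the force and the opening at its end, in the units of the state.
- robot.get_obs(): the state, without advancing time (a new reading comes with each control period).
- snapshot(name): name is "scene" or "top"; returns a dict with "img" (420x560x3 uint8, blue, green, red), "camera_matrix" (3x3 intrinsics, pixels), "origin" and "rotation" of the camera in the world. Camera axes: x right, y down, z forward; pixel columns grow to the right and rows downward; lengths in m; the calibration is good to about 2 mm. A picture is of the moment at which its call begins. There is no depth.
- robot.close_job(): hands the job in, once; it reports no verdict.
Trained networks look in a picture, given as the dict that the camera call returned (one of the last four; its "shot" number tells which), for a name from the list of things; names that differ only in an ending like _2 or _b are one class to them, and where a whole thing is asked for, a point or a joint stands for the part that bears it (a point fixed in the world has none). Each returns a list of dicts, best first, with "conf" (0 to 1); they miss things now and then, are a little off and sometimes report something else, mostly with a low value. They report only what shows in the picture. A call takes as long as a camera call.
- models.spot_in(query, picture): "bbox" ([left, top, width, height] as shares, 0 to 1, of the picture: columns of its width, rows of its height, round what is visible of it).
- models.tip_of(query, picture): "centre" ([column, row] as shares, 0 to 1, of the picture: columns of its width, rows of its height: a listed point, or the origin of a listed thing).
The state is a dict: "time": time; "joint_positions": joint angles; "qvel": joint speeds; "joint_torque": joint torques, N m; "tool_pos": TCP position; "ee_rot": TCP orientation; "wrist_force": force on the tool from outside, world axes, zero at the start; "wrist_torque": the same for the moment, N m; "width": finger opening in m.
Only numpy, scipy, OpenCV 4.12 (cv2) and the standard library are available. Lean on these libraries where they do the work, as an engineer would, in place of code of your own. Each camera call takes 0.05 s, during which the arm holds its last target. There are 200 camera calls.

TASK

Of the two piston index heads on the milling bed, one was left between positions with its lock pin standing out. Grip that head's wing knob and turn it slowly clockwise until you feel the hidden notch catch, let go of it there, then push that head's lock pin fully home. Leave the head that is already locked, the spare piston, the wrench and the bin alone.

Things in the scene. Friction and masses are not known exactly. Their poses are not given: they have to be found in the camera images.
- head_a: Green cast index head fixed on the bed; which head is left or right varies. Origin on its underside; +z up; its -x end, with a face sloped 30 degrees, looks roughly to the robot. Foot x -130 to 142 mm, y +-65; strap clamps to y +-100, 48 high. Behind the face, at x 75 mm, a clamped piston (79 dia., top 121 mm up) stands on a round table geared 1:1 to the knob.
- head_b: The second index head, of the same build and axes as head_a.
- knob_a_grip (a point): Point on the inclined shaft inside the black wing of head_a's knob. +z runs out along the shaft, 30 degrees from vertical; x along the wing, y across its flats. The wing is 48 mm long (x), 14 thick (y) and reaches from 22 mm below to 12 mm above this point along z; below it a hub of 38 mm dia.; the sloped face (124 mm wide) lies 48 mm below this point.
- knob_b_grip (a point): The same point of head_b's knob. A knob is locked while its head's pin is home.
- knob_a: head_a's knob, origin on the face, axes as knob_a_grip. Friction 0.2 N m. The notch, marked nowhere (not by the dial), lies 0.5 to 1.5 rad clockwise (looking down on the knob) of the start. From 0.08 rad before it the resistance falls and turns to help by up to 0.5 N m; past it, it resists with up to 0.9 N m until 0.08 rad on. Let go within 0.04 rad, the knob centres itself.
- pin_a (a joint): head_a's lock pin: 0 = standing fully out (unlocked), 0.018 m = pushed fully home (locked). It slides square to the face with about 4 N of friction and stays where it is left (no spring). Away from the notch it stops solid at about 0.005; it goes home only when the knob rests in the notch.
- pin_b (a joint): head_b's lock pin, read as pin_a.
- pin_a_top (a point): Centre of the top of head_a's lock pin: a bright steel mushroom head, 20 mm dia., 8 mm thick, on a 9 mm stem, 66 mm downhill of the knob's shaft on the sloped face. +z points out along the pin, square to the face: push along -z. The top stands 28 mm above the face when out, 10 mm when home.
- pin_b_top (a point): The same point of head_b's lock pin.
- spare_piston: Bystander: loose aluminium piston, 79 mm dia., 62 mm tall, standing on the bed. Origin at the centre of its underside.
- wrench: Bystander: loose steel combination wrench, about 205 mm long, 10 mm thick, lying on the bed. Origin under its middle, x along it.
- stack_bin: Bystander: loose green steel stacking bin, 240 x 150 x 100 mm, 1.6 kg. Origin at the centre of its underside.

How it is judged:
At the end, for the whole second after the job is handed in: Both lock pins are home (pushed in by more than 16.5 mm of their 18 mm) and head_a's knob is at rest (value of joint each of pin_a, pin_b above 0.0165 m and angular speed of knob_a below 0.1 rad/s); the robot touches nothing.
It fails at once if the locked head's pin has come out of home (value of joint pin_b below 0.0165 m).
It fails at once if the robot pressed on the locked head (over 3 N) (contact force between any of the fingers, the arm and head_b above 3 N).
It fails at once if the knob was spun or jerked round instead of turned slowly (over 5 rad/s) (angular speed of knob_a above 5 rad/s).
It fails at once if the spare piston, the wrench or the bin was moved by more than 15 mm (distance of any of spare_piston, wrench, stack_bin from where it was at the start of the episode above 0.015 m).
It also fails if it takes over 72 s, if anything falls off the work surface, if the arm or the gripper's body presses on something with over 40 N, if the wrist force passes 120 N, or if a joint passes its speed limit or range.

## Working session

There is one attempt and no reset: what is moved stays moved. The work goes in short steps, Python scripts to look and compute and a tool call to move; the robot and the scene stay as the last step left them, time stands still between calls to the robot, and variables do not carry over. Pictures are saved under pics/ and viewed, about 8 in all and at most 12, crops included, and the job is handed in when it is done.

Besides the shell and the picture viewer there is one more tool, called after "Call:" as a command line: name --argument value ..., lists and objects as JSON in quotes. arm_command: Moves the arm, as the interface text tells. Its arguments: {"type":"object","properties":{"commands":{"type":"string"}},"required":["commands"]}

```bash
mkdir -p pics; python3 - <<'E'
from bench import robot, snapshot, models
import cv2,pickle
o=robot.get_obs();print(o)
d={}
for n in ("scene","top"):
    s=snapshot(n);d[n]=s;cv2.imwrite(f"pics/{n}0.png",s["img"])
    print(n,s["camera_matrix"].tolist(),s["origin"],s["rotation"].tolist())
    for q in ("knob_a_grip","pin_a_top","head_a","knob_a"):
        print(q,[([round(float(c)*k,1) for c,k in zip(r["centre"],(560,420))],round(r["conf"],2)) for r in models.tip_of(q,s)])
pickle.dump(d,open("d0.pkl","wb"))
E
```

```text
{'time': 0.0, 'joint_positions': array([ 1.11392336e+00,  8.79709130e-02,  1.37225622e+00, -3.67218091e-05,
        1.68361690e+00, -1.03111165e-01]), 'qvel': array([ 0.00082339, -0.00080524, -0.00159447,  0.00053476, -0.000517  ,
       -0.00025699]), 'joint_torque': array([-2.92590712e-04, -3.40174413e+01, -3.02429545e+01,  7.17661483e-02,
        3.29595082e-02, -1.67737135e-04]), 'tool_pos': array([0.19030978, 0.5154284 , 0.20429451]), 'ee_rot': array([-3.13934947e+00, -1.95428133e-04,  2.78782654e+00]), 'wrist_force': array([0.85750925, 0.93555309, 0.75167885]), 'wrist_torque': array([-0.03988149, -0.0468507 , -0.01627744]), 'width': 0.093941516918543}
scene [[395.2327983341807, 0.0, 282.5029395045364], [0.0, 395.2327983341807, 206.4407651909132], [0.0, 0.0, 1.0]] [1.1463404  0.68560401 0.77864305] [-2.1787792371439063, 0.014667208741056204, 2.4100524238502037]
knob_a_grip [([252.8, 186.3], 0.49), ([249.3, 204.6], 0.44)]
pin_a_top [([266.0, 194.0], 0.61), ([313.3, 286.7], 0.29)]
head_a [([242.6, 233.3], 0.83), ([310.7, 283.9], 0.67)]
knob_a [([252.6, 204.0], 0.72)]
top [[402.8931088333557, 0.0, 283.9928381157631], [0.0, 402.8931088333557, 203.77655257070555], [0.0, 0.0, 1.0]] [ 0.42433884 -0.00578828  1.35340342] [-3.0402776879008124, 0.018128194215078164, -1.555112293906836]
knob_a_grip [([333.0, 204.2], 0.5)]
pin_a_top [([329.1, 221.6], 0.6)]
head_a [([329.0, 191.4], 0.82), ([236.1, 187.5], 0.73)]
knob_a [([329.6, 200.3], 0.75)]
```

View pics/scene0.png

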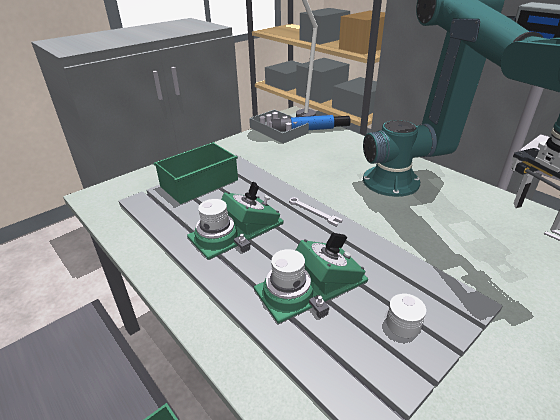

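```bash
python3 -c "
import cv2
i=cv2.imread('pics/top0.png')[140:270,190:390];cv2.imwrite('pics/top0c.png',cv2.resize(i,None,fx=4,fy=4,interpolation=cv2.INTER_CUBIC))"
```

```text
(no output)
```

View pics/top0c.png

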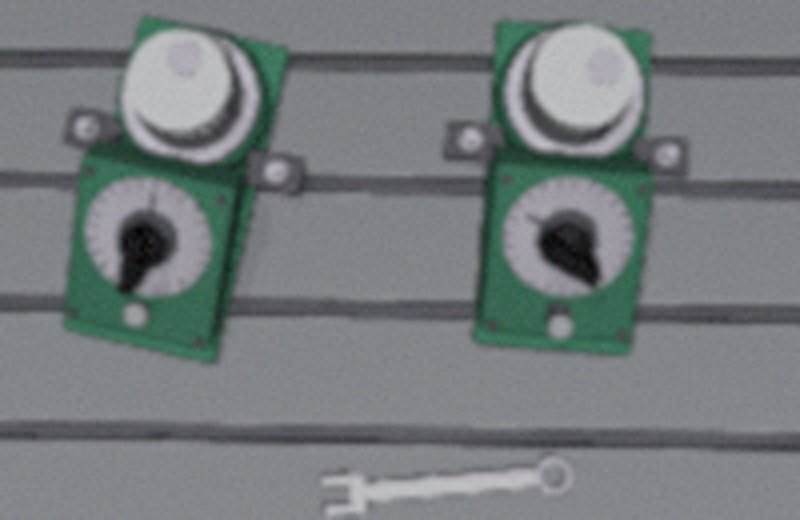

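```bash
python3 -c "
import cv2
i=cv2.imread('pics/scene0.png')[170:325,180:375];cv2.imwrite('pics/scene0c.png',cv2.resize(i,None,fx=4,fy=3.87,interpolation=cv2.INTER_CUBIC))
i=cv2.imread('pics/scene0.png')[170:260,180:300];cv2.imwrite('pics/scene0d.png',cv2.resize(i,None,fx=6,fy=6,interpolation=cv2.INTER_CUBIC))
i=cv2.imread('pics/top0.png')[140:235,300:370];cv2.imwrite('pics/top0d.png',cv2.resize(i,None,fx=6,fy=6,interpolation=cv2.INTER_CUBIC))
"
```

```text
(no output)
```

View pics/scene0d.png

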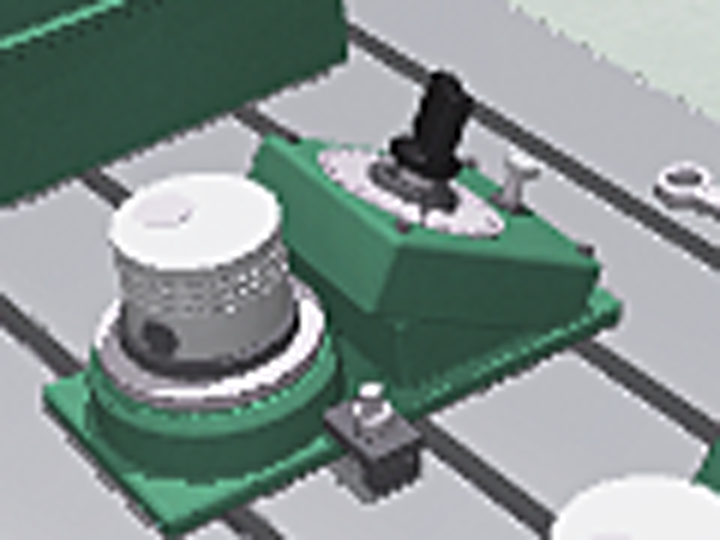

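View pics/top0d.png

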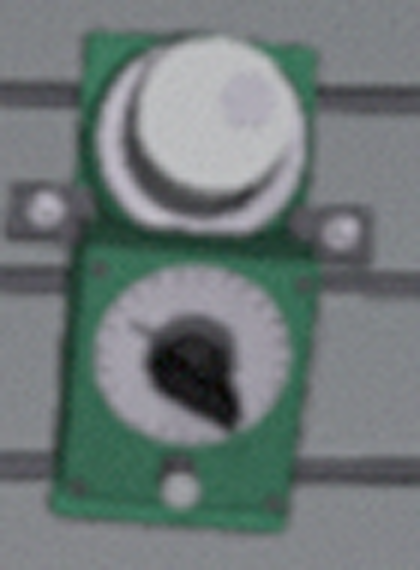

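```bash
cat > h.py <<'E'
import numpy as np,cv2,pickle
from scipy.spatial.transform import Rotation as R
from scipy.optimize import least_squares
def proj(s,P):
    P=np.atleast_2d(P);Rm=R.from_euler('xyz',s["rotation"]).as_matrix() if np.size(s["rotation"])==3 else np.array(s["rotation"])
    c=(P-s["origin"])@Rm; K=s["camera_matrix"]
    return (c/c[:,2:])@K.T[:,:2]
def tri(d,a,b):
    f=lambda p:np.r_[proj(d["scene"],p)[0]-a,proj(d["top"],p)[0]-b]
    r=least_squares(f,[.5,-.1,.1]);return r.x,np.round(r.fun,1)
n=np.array([-.5,0,3**.5/2]);dh=np.array([-3**.5/2,0,-.5])
E
python3 - <<'E'
from h import *
d=pickle.load(open("d0.pkl","rb"))
S=lambda u,v:np.array([180+u/6,170+v/6]);T=lambda u,v:np.array([300+u/6,140+v/6])
pts={'pin':((523,160),(180,490)),'piston':((196,220),(220,115)),'dial':((410,192),(193,355)),'boltR':((375,400),(343,232)),
'faceTL?':((400,235),(303,283)),'cor':((587,248),(275,503))}
for k,(a,b) in pts.items():
    print(k,*tri(d,S(*a),T(*b)))
# fit: x,y,yaw,zb,kx,kz
obs=[]
def mdl(q):
    x,y,yaw,zb,kx,kz=q
    Rz=R.from_euler('z',yaw).as_matrix();o=np.array([x,y,zb])
    kb=np.array([kx,0,kz]);L=[kb+.066*dh+.028*n,[.075,0,.121],kb]
    return o+np.array(L)@Rz.T
def f(q):
    M=mdl(q);r=[]
    for m,k in zip(M,('pin','piston','dial')):
        a,b=pts[k];r+=[proj(d["scene"],m)[0]-S(*a),proj(d["top"],m)[0]-T(*b)]
    # foot far corners in scene (top of foot, ~12mm?) skip
    return np.r_[np.concatenate(r)]
r=least_squares(f,[.45,-.1,0,.02,-.05,.1]);print(np.round(r.x,4),np.round(r.fun,1))
q=r.x;Rz=R.from_euler('z',q[2]).as_matrix();o=np.r_[q[0],q[1],q[3]];kb=np.array([q[4],0,q[5]])
g=o+Rz@(kb+.048*n);print("grip",g,"pintop",mdl(q)[0],"n",Rz@n)
# candidate wing overlays
V=[];top=d["top"];sc=d["scene"]
xw=Rz@np.array([3**.5/2,0,.5]);yw=Rz@np.array([0,1,0]);N=Rz@n
ims=[]
for s,f6,sh in ((top,lambda p:(p-[300,140])*6,(140,235,300,370)),(sc,lambda p:(p-[230,170])*8,(170,240,230,285))):
  row=[]
  for a in (20,35,50,65):
    z=6 if s is top else 8
    im=cv2.resize(s["img"][sh[0]:sh[1],sh[2]:sh[3]],None,fx=z,fy=z,interpolation=cv2.INTER_CUBIC)
    e=np.cos(np.radians(a))*xw+np.sin(np.radians(a))*yw;t=np.cross(N,e)
    for h,c in ((.012,(0,255,255)),(-.022,(0,0,255))):
        P=np.array([g+h*N+i*.024*e+j*.007*t for i,j in((1,1),(1,-1),(-1,-1),(-1,1))])
        cv2.polylines(im,[f6(proj(s,P)).astype(np.int32)],True,c,1)
    if s is top: im=im[180:480,80:330]
    else: im=im[0:360,80:330]
    row.append(im)
  ims.append(np.hstack(row))
w=np.vstack([cv2.resize(i,(800,int(i.shape[0]*800/i.shape[1]))) for i in ims]);print(w.shape)
cv2.imwrite("pics/ov.png",w)
E
```

```text
pin [ 0.4974624  -0.12503186  0.09542897] [-0.1 -0.  -0.1  0.1]
piston [ 0.68582945 -0.1400455   0.13935686] [-0.3 -0.  -0.2  0.3]
dial [ 0.56710485 -0.13061036  0.10478116] [-0.1 -0.  -0.1  0.1]
boltR [ 0.61336051 -0.19607797 -0.03643809] [-14.9  -1.9 -10.2  12.2]
faceTL? [ 0.58483781 -0.17106849  0.07037105] [-10.2  -1.2  -6.8   8. ]
cor [ 0.47026523 -0.16188222  0.00988514] [-10.7  -0.9  -7.3   7.7]
[ 0.6111 -0.1341 -0.0793  0.0184 -0.0435  0.0861] [ 0.  -0.2 -0.1  0.3 -0.3 -0.  -0.2  0.3 -0.3  0.2 -0.1 -0.1]
grip [ 0.54380661 -0.1287581   0.14601413] pintop [ 0.49679696 -0.12502449  0.09569362] n [-0.49843046  0.03958635  0.8660254 ]
(528, 800, 3)
```

View pics/ov.png

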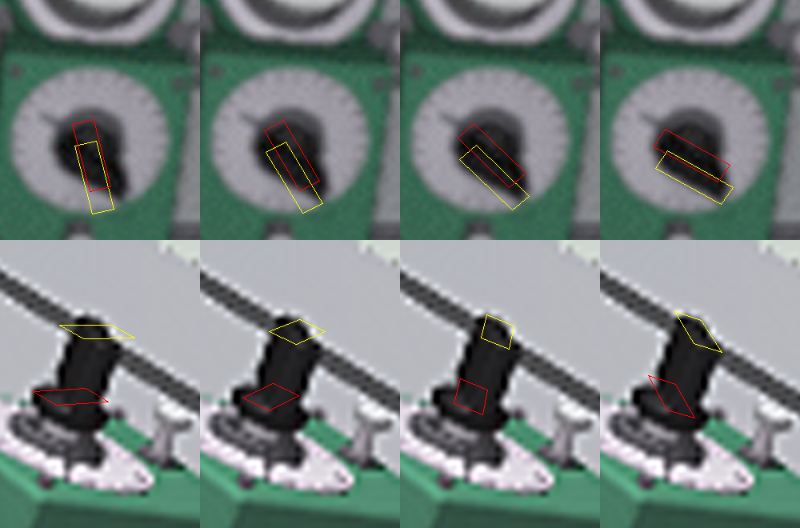

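```bash
cat >> h.py <<'E'
from bench import robot
YAW=-.0793;Rz=R.from_euler('z',YAW).as_matrix();N=Rz@n
xw=Rz@np.array([3**.5/2,0,.5]);yw=Rz@np.array([0,1,0])
GRIP=np.array([.5438,-.1288,.1460]);PIN=np.array([.4970,-.1250,.0956])
def Rt(a):  # tool with z=-N, y at angle a(deg) CCW from uphill
    y=np.cos(np.radians(a))*xw+np.sin(np.radians(a))*yw
    return np.c_[np.cross(y,-N),y,-N]
def plan(p,Rg,k,hand):
    o=robot.get_obs();p0=o["tool_pos"];R0=R.from_euler('xyz',o["ee_rot"])
    w=(R0.inv()*R.from_matrix(Rg)).as_rotvec()
    for i in range(k):
        Ri=R0*R.from_rotvec(w*i/k);t=Ri.inv().apply((p-p0)/k)*1000
        print(*[f"{v:.1f}" for v in np.r_[t,np.degrees(w)/k]],hand,end="; ")
    print()
def st():
    o=robot.get_obs();Rm=R.from_euler('xyz',o["ee_rot"])
    print("t",round(o["time"],2),"p",o["tool_pos"].round(4),"q",o["joint_positions"].round(2),"w",round(o["width"],4),
     "F",Rm.inv().apply(o["wrist_force"]).round(1),"T",Rm.inv().apply(o["wrist_torque"]).round(2))
E
python3 -c "
from h import *
plan(GRIP+.10*N,Rt(-40),16,.45)"
```

```text
-31.7 -31.0 -1.7 -2.1 -0.7 7.0 0.45; -35.2 -26.9 -2.4 -2.1 -0.7 7.0 0.45; -38.2 -22.3 -2.9 -2.1 -0.7 7.0 0.45; -40.7 -17.4 -3.2 -2.1 -0.7 7.0 0.45; -42.5 -12.2 -3.2 -2.1 -0.7 7.0 0.45; -43.7 -6.9 -3.1 -2.1 -0.7 7.0 0.45; -44.2 -1.4 -2.7 -2.1 -0.7 7.0 0.45; -44.1 4.0 -2.2 -2.1 -0.7 7.0 0.45; -43.3 9.4 -1.4 -2.1 -0.7 7.0 0.45; -41.9 14.6 -0.5 -2.1 -0.7 7.0 0.45; -39.8 19.6 0.6 -2.1 -0.7 7.0 0.45; -37.1 24.2 1.8 -2.1 -0.7 7.0 0.45; -33.9 28.4 3.2 -2.1 -0.7 7.0 0.45; -30.1 32.2 4.7 -2.1 -0.7 7.0 0.45; -26.0 35.4 6.3 -2.1 -0.7 7.0 0.45; -21.4 38.0 7.9 -2.1 -0.7 7.0 0.45;
```

Call:
arm_command --commands "-32 -31 -27 -2.1 -0.7 7 0.45; -35 -27 -27 -2.1 -0.7 7 0.45; -38 -22 -3 -2.1 -0.7 7 0.45; -41 -17 -3 -2.1 -0.7 7 0.45; -42 -12 -3 -2.1 -0.7 7 0.45; -44 -7 -3 -2.1 -0.7 7 0.45; -44 -1 -3 -2.1 -0.7 7 0.45; -44 4 -2 -2.1 -0.7 7 0.45; -43 9 -1 -2.1 -0.7 7 0.45; -42 15 0 -2.1 -0.7 7 0.45; -40 20 1 -2.1 -0.7 7 0.45; -37 24 2 -2.1 -0.7 7 0.45"

```text
time: 2.0
tool_pos: [0.4113, 0.0179, 0.2803]
ee_rot: [2.735, -0.184, 1.292]
wrist_force: [0.7, -0.3, 0.8]
width: 0.0424
```

```bash
python3 -c "
from h import *
st();plan(GRIP+.05*N,Rt(-40),10,.45)"
```

```text
t 2.0 p [0.4113 0.0179 0.2803] q [-0.22 -0.59  1.82  0.15  1.49  0.12] w 0.0424 F [ 0.1  1.  -0.4] T [ 0.13 -0.14  0.01]
-12.4 10.4 12.0 -0.7 -0.2 2.5 0.45; -11.9 10.8 12.2 -0.7 -0.2 2.5 0.45; -11.4 11.2 12.4 -0.7 -0.2 2.5 0.45; -10.9 11.5 12.6 -0.7 -0.2 2.5 0.45; -10.3 11.8 12.7 -0.7 -0.2 2.5 0.45; -9.7 12.1 12.9 -0.7 -0.2 2.5 0.45; -9.1 12.4 13.1 -0.7 -0.2 2.5 0.45; -8.6 12.6 13.3 -0.7 -0.2 2.5 0.45; -7.9 12.8 13.5 -0.7 -0.2 2.5 0.45; -7.3 13.0 13.6 -0.7 -0.2 2.5 0.45;
```

Call:
arm_command --commands "-12.5 10.5 12 -0.7 -0.2 2.5 0.45; -12 11 12 -0.7 -0.2 2.5 0.45; -11.5 11 12.5 -0.7 -0.2 2.5 0.45; -11 11.5 12.5 -0.7 -0.2 2.5 0.45; -10.5 12 12.5 -0.7 -0.2 2.5 0.45; -9.5 12 13 -0.7 -0.2 2.5 0.45; -9 12.5 13 -0.7 -0.2 2.5 0.45; -8.5 12.5 13 -0.7 -0.2 2.5 0.45; -8 13 13.5 -0.7 -0.2 2.5 0.45; -7.5 13 13.5 -0.7 -0.2 2.5 0.45; 0 0 0 0 0 0 0.45"

```text
time: 3.38
tool_pos: [0.5207, -0.1371, 0.1863]
ee_rot: [2.722, -0.336, 0.841]
wrist_force: [0.5, 0.3, -0.3]
width: 0.0422
```

```bash
python3 -c "
from h import *
st();plan(GRIP-.015*N,Rt(-40),1,.45)
from bench import snapshot
s=snapshot('top');d=snapshot('scene')
a=cv2.resize(s['img'][150:250,290:390],None,fx=4,fy=4,interpolation=2);b=cv2.resize(d['img'][130:230,200:300],None,fx=4,fy=4,interpolation=2)
cv2.imwrite('pics/p1.png',np.hstack([a,b]))"
```

```text
t 3.38 p [ 0.5207 -0.1371  0.1863] q [-0.49 -0.32  1.87  0.22  1.11  0.26] w 0.0422 F [ 0.4 -0.   0.5] T [ 0.28 -0.22 -0.06]
7.1 -7.8 61.0 0.6 0.0 -1.3 0.45;
```

View pics/p1.png

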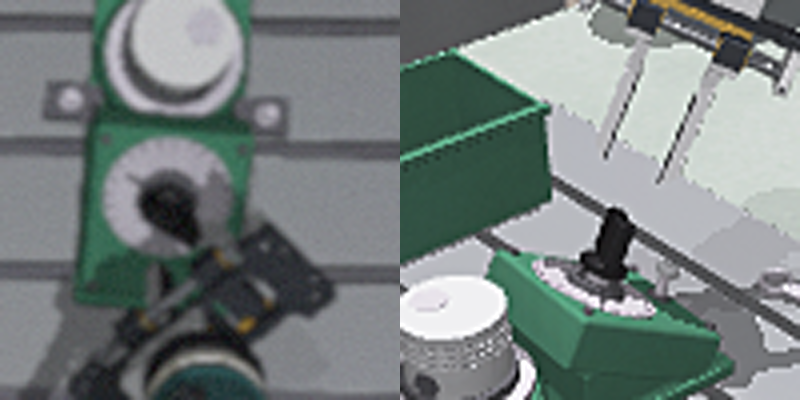

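Call:
arm_command --commands "7 -8 5 0.6 0 -1.3 0.45; 0 0 15 0 0 0 0.45; 0 0 15 0 0 0 0.45; 0 0 0 0 0 0 0.45"

```text
time: 3.98
tool_pos: [0.5392, -0.1253, 0.1558]
ee_rot: [2.722, -0.327, 0.869]
wrist_force: [-0.9, 0.2, 0.6]
width: 0.0422
```

```bash
python3 -c "
from h import *
st();plan(GRIP-.015*N,Rt(-40),1,.45)"
```

```text
t 3.98 p [ 0.5392 -0.1253  0.1558] q [-0.45 -0.27  1.89  0.21  1.03  0.26] w 0.0422 F [-0.2 -0.5 -1. ] T [ 0.24 -0.22 -0.07]
-2.9 1.5 25.9 0.1 -0.1 0.3 0.45;
```

Call:
arm_command --commands "-3 1.5 8 0 0 0.3 0.45; 0 0 9 0 0 0 0.45; 0 0 9 0 0 0 0.45; 0 0 0 0 0 0 0.45"

```text
time: 4.47
tool_pos: [0.5521, -0.1301, 0.131]
ee_rot: [2.724, -0.33, 0.863]
wrist_force: [0.4, -0.4, -0.5]
width: 0.0423
```

```bash
python3 -c "
from h import *
st();plan(GRIP-.015*N,Rt(-40),1,.45)"
```

```text
t 4.47 p [ 0.5521 -0.1301  0.131 ] q [-0.44 -0.21  1.9   0.22  0.97  0.25] w 0.0423 F [-0.2  0.3  0.6] T [ 0.25 -0.26 -0.06]
0.6 -0.2 -2.2 0.1 -0.1 -0.1 0.45;
```

Pose within 1 mm, no contact. Close gripper.

Call:
arm_command --commands "0 0 -1.5 0 0 0 0; 0 0 0 0 0 0 0; 0 0 0 0 0 0 0; 0 0 0 0 0 0 0; 0 0 0 0 0 0 0; 0 0 0 0 0 0 0"

```text
time: 5.22
tool_pos: [0.5516, -0.1301, 0.1331]
ee_rot: [2.722, -0.329, 0.866]
wrist_force: [1.5, -0.3, -0.8]
width: 0.0172
```

```bash
python3 -c "
from h import *
st();plan(GRIP-.015*N,Rt(-40),1,.45)"
```

```text
t 5.22 p [ 0.5516 -0.1301  0.1331] q [-0.44 -0.22  1.9   0.22  0.97  0.25] w 0.0172 F [0.4 0.8 1.5] T [ 0.24 -0.19 -0.34]
0.3 -0.7 -0.1 0.1 -0.1 0.1 0.45;
```

Call:
arm_command --commands "0 0 0 0 0 0 0; 0 0 0 0 0 0 0; 0 0 0 0 0 0 0"

```text
time: 5.6
tool_pos: [0.5516, -0.1302, 0.1331]
ee_rot: [2.722, -0.328, 0.866]
wrist_force: [1.8, -0.3, -1.4]
width: 0.017
```

```bash
python3 -c "
from h import *
st()"
```

```text
t 5.6 p [ 0.5516 -0.1302  0.1331] q [-0.44 -0.22  1.9   0.22  0.97  0.25] w 0.017 F [0.4 0.7 2.2] T [ 0.25 -0.2  -0.33]
```

Call:
arm_command --commands "0 0 0 0 0 -5 0; 0 0 0 0 0 -3 0; 0 0 0 0 0 0 0; 0 0 0 0 0 0 0"

```text
time: 6.1
tool_pos: [0.5511, -0.1312, 0.1328]
ee_rot: [2.682, -0.266, 0.999]
wrist_force: [1.3, -0.4, -0.8]
width: 0.0146
```

```bash
python3 -c "
from h import *
st()"
```

```text
t 6.1 p [ 0.5511 -0.1312  0.1328] q [-0.45 -0.22  1.9   0.22  0.97  0.11] w 0.0146 F [0.2 0.8 1.4] T [ 0.23 -0.21 -0.29]
```

Call:
arm_command --commands "0 0 0 0 0 3 0; 0 0 0 0 0 3 0; 0 0 0 0 0 3 0; 0 0 0 0 0 3 0; 0 0 0 0 0 3 0; 0 0 0 0 0 3 0; 0 0 0 0 0 3 0; 0 0 0 0 0 3 0"

```text
time: 7.1
tool_pos: [0.5504, -0.1305, 0.1324]
ee_rot: [2.832, -0.429, 0.572]
wrist_force: [1.1, -0.7, 0.2]
width: 0.0151
```

```bash
cat >> h.py <<'E'
def st2():
    st();o=robot.get_obs();Rm=R.from_euler('xyz',o["ee_rot"]).as_matrix()
    e=Rm.T@(GRIP-.015*N-o["tool_pos"])*1000
    y=Rm[:,1];print("ang cw",round(-40-np.degrees(np.arctan2(y@yw,y@xw)),2),"poserr",e.round(1),"tilt",np.degrees(Rm.T@np.cross(Rm[:,2],-N)).round(2))
E
python3 -c "
from h import *
st2()"
```

```text
t 7.1 p [ 0.5504 -0.1305  0.1324] q [-0.44 -0.22  1.9   0.21  0.98  0.55] w 0.0151 F [0.6 1.1 0.4] T [ 0.22 -0.44 -0.47]
ang cw 16.54 poserr [ 1.5 -0.4 -0.1] tilt [ 0.08  0.06 -0.  ]
```

Call:
arm_command --commands "0 0 0 0 0 1.5 0; 0 0 0 0 0 1.5 0"

```text
time: 7.35
tool_pos: [0.5503, -0.1304, 0.1324]
ee_rot: [2.856, -0.445, 0.515]
wrist_force: [0.8, 0.6, -1.6]
width: 0.0153
```

```bash
python3 -c "
from h import *
st2()"
```

```text
t 7.35 p [ 0.5503 -0.1304  0.1324] q [-0.44 -0.22  1.9   0.21  0.98  0.6 ] w 0.0153 F [ 0.2 -0.7  1.7] T [ 0.12 -0.49 -0.51]
ang cw 19.65 poserr [ 1.5 -0.4 -0.1] tilt [0.08 0.06 0.  ]
```

Call:
arm_command --commands "0 0 0 0 0 1.5 0; 0 0 0 0 0 1.5 0"

```text
time: 7.6
tool_pos: [0.5502, -0.1302, 0.1323]
ee_rot: [2.883, -0.46, 0.455]
wrist_force: [-1.0, 0.9, -0.6]
width: 0.0146
```

```bash
python3 -c "
from h import *
st2()"
```

```text
t 7.6 p [ 0.5502 -0.1302  0.1323] q [-0.44 -0.22  1.9   0.21  0.98  0.66] w 0.0146 F [-0.7 -1.3 -0. ] T [ 0.23 -0.54 -0.26]
ang cw 22.84 poserr [ 1.5 -0.2 -0.1] tilt [ 0.05  0.07 -0.  ]
```

Call:
arm_command --commands "0 0 0 0 0 1.5 0; 0 0 0 0 0 1.5 0"

```text
time: 7.85
tool_pos: [0.5502, -0.1301, 0.1323]
ee_rot: [2.911, -0.474, 0.394]
wrist_force: [0.7, 1.2, -1.8]
width: 0.0147
```

```bash
python3 -c "
from h import *
st2()"
```

```text
t 7.85 p [ 0.5502 -0.1301  0.1323] q [-0.44 -0.22  1.9   0.22  0.98  0.71] w 0.0147 F [ 0.2 -1.3  1.8] T [ 0.17 -0.41 -0.36]
ang cw 26.07 poserr [ 1.5 -0.2 -0.1] tilt [ 0.04  0.06 -0.  ]
```

Call:
arm_command --commands "0 0 0 0 0 1.5 0; 0 0 0 0 0 1.5 0"

```text
time: 8.1
tool_pos: [0.5501, -0.13, 0.1323]
ee_rot: [2.94, -0.486, 0.332]
wrist_force: [0.2, 0.3, -0.5]
width: 0.0151
```

```bash
python3 -c "
from h import *
st2()"
```

```text
t 8.1 p [ 0.5501 -0.13    0.1323] q [-0.44 -0.22  1.9   0.22  0.98  0.77] w 0.0151 F [ 0.  -0.3  0.5] T [ 0.16 -0.4  -0.43]
ang cw 29.27 poserr [ 1.5 -0.1 -0.1] tilt [0.03 0.06 0.  ]
```

Call:
arm_command --commands "0 0 0 0 0 1.5 0; 0 0 0 0 0 1.5 0"

```text
time: 8.35
tool_pos: [0.5501, -0.1298, 0.1322]
ee_rot: [2.969, -0.496, 0.27]
wrist_force: [0.5, 0.3, -0.1]
width: 0.015
```

```bash
python3 -c "
from h import *
st2()"
```

```text
t 8.35 p [ 0.5501 -0.1298  0.1322] q [-0.44 -0.22  1.9   0.22  0.98  0.82] w 0.015 F [ 0.4 -0.3  0.3] T [ 0.21 -0.52 -0.38]
ang cw 32.49 poserr [ 1.5 -0.1 -0.1] tilt [0.02 0.07 0.  ]
```

Call:
arm_command --commands "0 0 0 0 0 1.5 0; 0 0 0 0 0 1.5 0"

```text
time: 8.6
tool_pos: [0.55, -0.1297, 0.1321]
ee_rot: [3.0, -0.505, 0.207]
wrist_force: [-0.2, 0.6, -0.3]
width: 0.0151
```

```bash
python3 -c "
from h import *
st2()"
```

```text
t 8.6 p [ 0.55   -0.1297  0.1321] q [-0.44 -0.22  1.9   0.22  0.98  0.88] w 0.0151 F [-0.2 -0.6  0.2] T [ 0.2  -0.5  -0.43]
ang cw 35.7 poserr [ 1.6 -0.  -0.1] tilt [ 0.    0.07 -0.  ]
```

Call:
arm_command --commands "0 0 0 0 0 1.5 0; 0 0 0 0 0 1.5 0"

```text
time: 8.85
tool_pos: [0.55, -0.1296, 0.1321]
ee_rot: [3.031, -0.512, 0.143]
wrist_force: [-1.2, 0.9, -0.4]
width: 0.0149
```

```bash
python3 -c "
from h import *
st2()"
```

```text
t 8.85 p [ 0.55   -0.1296  0.1321] q [-0.44 -0.22  1.9   0.22  0.98  0.94] w 0.0149 F [-1.1 -1.  -0.3] T [ 0.26 -0.55 -0.45]
ang cw 38.92 poserr [ 1.6  0.  -0.1] tilt [-0.01  0.08 -0.  ]
```

Call:
arm_command --commands "0 0 0 0 0 1.5 0; 0 0 0 0 0 1.5 0"

```text
time: 9.1
tool_pos: [0.55, -0.1294, 0.1321]
ee_rot: [3.063, -0.517, 0.079]
wrist_force: [0.9, 1.5, -0.1]
width: 0.0148
```

```bash
python3 -c "
from h import *
st2()"
```

```text
t 9.1 p [ 0.55   -0.1294  0.1321] q [-0.44 -0.22  1.9   0.22  0.98  0.99] w 0.0148 F [ 0.8 -1.4  0.5] T [ 0.21 -0.48 -0.44]
ang cw 42.13 poserr [ 1.6  0.1 -0.1] tilt [-0.02  0.08 -0.  ]
```

Call:
arm_command --commands "0 0 0 0 0 1.5 0; 0 0 0 0 0 1.5 0"

```text
time: 9.35
tool_pos: [0.55, -0.1293, 0.1321]
ee_rot: [3.096, -0.52, 0.014]
wrist_force: [0.2, 1.1, 0.7]
width: 0.015
```

```bash
python3 -c "
from h import *
st2()"
```

```text
t 9.35 p [ 0.55   -0.1293  0.1321] q [-0.44 -0.22  1.9   0.22  0.98  1.05] w 0.015 F [ 0.5 -1.1 -0.6] T [ 0.22 -0.57 -0.34]
ang cw 45.35 poserr [ 1.6  0.1 -0.1] tilt [-0.04  0.08  0.  ]
```

Call:
arm_command --commands "0 0 0 0 0 1.5 0; 0 0 0 0 0 1.5 0"

```text
time: 9.6
tool_pos: [0.5499, -0.1291, 0.1321]
ee_rot: [3.128, -0.522, -0.05]
wrist_force: [0.5, 2.0, 0.7]
width: 0.0151
```

```bash
python3 -c "
from h import *
st2()"
```

```text
t 9.6 p [ 0.5499 -0.1291  0.1321] q [-0.44 -0.22  1.9   0.22  0.98  1.11] w 0.0151 F [ 0.7 -2.  -0.4] T [ 0.26 -0.57 -0.38]
ang cw 48.57 poserr [ 1.6  0.2 -0.1] tilt [-0.05  0.09  0.  ]
```

Call:
arm_command --commands "0 0 0 0 0 1.5 0; 0 0 0 0 0 1.5 0"

```text
time: 9.85
tool_pos: [0.5495, -0.1288, 0.1319]
ee_rot: [-3.122, -0.521, -0.116]
wrist_force: [-2.1, 2.6, 0.4]
width: 0.0139
```

```bash
python3 -c "
from h import *
st2()"
```

```text
t 9.85 p [ 0.5495 -0.1288  0.1319] q [-0.44 -0.22  1.9   0.22  0.98  1.16] w 0.0139 F [-1.9 -2.3 -1.4] T [ 0.35 -0.76 -0.25]
ang cw 51.81 poserr [ 2.1  0.4 -0.1] tilt [-0.08  0.15 -0.  ]
```

Call:
arm_command --commands "0 0 0 0 0 1.5 0; 0 0 0 0 0 1.5 0"

```text
time: 10.1
tool_pos: [0.5495, -0.1288, 0.1319]
ee_rot: [-3.09, -0.519, -0.18]
wrist_force: [0.3, 2.3, 0.9]
width: 0.0147
```

```bash
python3 -c "
from h import *
st2()"
```

```text
t 10.1 p [ 0.5495 -0.1288  0.1319] q [-0.44 -0.22  1.9   0.22  0.98  1.22] w 0.0147 F [ 0.3 -2.4 -0.7] T [ 0.23 -0.73 -0.58]
ang cw 54.99 poserr [ 2.1  0.3 -0. ] tilt [-0.07  0.15 -0.  ]
```

Call:
arm_command --commands "0 0 0 0 0 1.5 0"

```text
time: 10.22
tool_pos: [0.5495, -0.1287, 0.1319]
ee_rot: [-3.075, -0.517, -0.211]
wrist_force: [-1.0, 1.8, 0.6]
width: 0.0152
```

```bash
python3 -c "
from h import *
st2()"
```

```text
t 10.22 p [ 0.5495 -0.1287  0.1319] q [-0.44 -0.22  1.9   0.22  0.98  1.24] w 0.0152 F [-0.9 -1.6 -1.1] T [ 0.21 -0.71 -0.7 ]
ang cw 56.54 poserr [ 2.1  0.3 -0. ] tilt [-0.06  0.16 -0.  ]
```

Call:
arm_command --commands "0 0 0 0 0 1.5 0; 0 0 0 0 0 0 0"

```text
time: 10.48
tool_pos: [0.5495, -0.1287, 0.1319]
ee_rot: [-3.06, -0.515, -0.241]
wrist_force: [-0.5, 2.6, 0.4]
width: 0.0152
```

```bash
python3 -c "
from h import *
st2()"
```

```text
t 10.47 p [ 0.5495 -0.1287  0.1319] q [-0.44 -0.22  1.9   0.22  0.98  1.27] w 0.0152 F [-0.8 -2.4 -0.7] T [ 0.26 -0.68 -0.83]
ang cw 58.06 poserr [ 2.2  0.2 -0. ] tilt [-0.04  0.17 -0.  ]
```

Call:
arm_command --commands "0 0 0 0 0 -1.5 0; 0 0 0 0 0 -1.5 0; 0 0 0 0 0 0 0"

```text
time: 10.85
tool_pos: [0.5495, -0.1287, 0.1319]
ee_rot: [-3.091, -0.519, -0.178]
wrist_force: [-0.7, 1.3, 0.4]
width: 0.0145
```

```bash
python3 -c "
from h import *
st2()"
```

```text
t 10.85 p [ 0.5495 -0.1287  0.1319] q [-0.44 -0.22  1.9   0.22  0.98  1.22] w 0.0145 F [-0.6 -1.2 -0.7] T [ 0.31 -0.76 -0.52]
ang cw 54.92 poserr [ 2.2  0.4 -0.1] tilt [-0.06  0.17  0.  ]
```

Call:
arm_command --commands "0 0 0 0 0 -1.5 0; 0 0 0 0 0 0 0"

```text
time: 11.1
tool_pos: [0.5495, -0.1287, 0.1319]
ee_rot: [-3.106, -0.52, -0.148]
wrist_force: [-0.8, 2.0, 0.5]
width: 0.0145
```

```bash
python3 -c "
from h import *
st2()"
```

```text
t 11.1 p [ 0.5495 -0.1287  0.1319] q [-0.44 -0.22  1.9   0.22  0.98  1.19] w 0.0145 F [-0.7 -1.9 -0.9] T [ 0.25 -0.63 -0.31]
ang cw 53.39 poserr [ 2.1  0.4 -0.1] tilt [-0.08  0.16  0.  ]
```

Call:
arm_command --commands "0 0 0 0 0 -1 0; 0 0 0 0 0 0 0; 0 0 0 0 0 0 0.4; 0 0 0 0 0 0 0.4; 0 0 0 0 0 0 0.4; 0 0 0 0 0 0 0.4"

```text
time: 11.85
tool_pos: [0.5507, -0.1303, 0.1332]
ee_rot: [-3.117, -0.524, -0.129]
wrist_force: [-0.4, 0.5, 0.4]
width: 0.0377
```

```bash
python3 -c "
from h import *
st2()"
```

```text
t 11.85 p [ 0.5507 -0.1303  0.1332] q [-0.44 -0.22  1.9   0.22  0.98  1.17] w 0.0377 F [-0.2 -0.4 -0.5] T [-0.01 -0.39 -0.02]
ang cw 52.49 poserr [ 0.3 -0.9  0.4] tilt [ 0.05 -0.08 -0.  ]
```

Call:
arm_command --commands "0 0 -15 0 0 0 0.4; 0 0 -20 0 0 0 0.4; 0 0 -30 0 0 0 0; 0 0 -30 0 0 0 0; 0 0 0 0 0 0 0"

```text
time: 12.48
tool_pos: [0.5012, -0.1265, 0.2218]
ee_rot: [-3.119, -0.528, -0.129]
wrist_force: [0.0, -0.5, -0.1]
width: 0.0111
```

```bash
python3 -c "
from h import *
st2()
plan(PIN+.04*N,Rt(-85),8,0)
from bench import snapshot
d=snapshot('scene')
b=cv2.resize(d['img'][150:240,210:300],None,fx=6,fy=6,interpolation=2)
cv2.imwrite('pics/p2.png',b)"
```

```text
t 12.47 p [ 0.5012 -0.1265  0.2218] q [-0.5  -0.39  1.84  0.22  1.2   1.17] w 0.0111 F [0.  0.5 0.1] T [-0.05 -0.37 -0.01]
ang cw 52.45 poserr [ -1.5  -1.3 101.9] tilt [ 0.15 -0.29 -0.  ]
-8.4 0.2 8.3 0.0 -0.0 -0.9 0; -8.4 0.1 8.4 0.0 -0.0 -0.9 0; -8.4 -0.1 8.4 0.0 -0.0 -0.9 0; -8.4 -0.2 8.4 0.0 -0.0 -0.9 0; -8.4 -0.3 8.4 0.0 -0.0 -0.9 0; -8.4 -0.5 8.4 0.0 -0.0 -0.9 0; -8.3 -0.6 8.4 0.0 -0.0 -0.9 0; -8.3 -0.7 8.4 0.0 -0.0 -0.9 0;
```

View pics/p2.png

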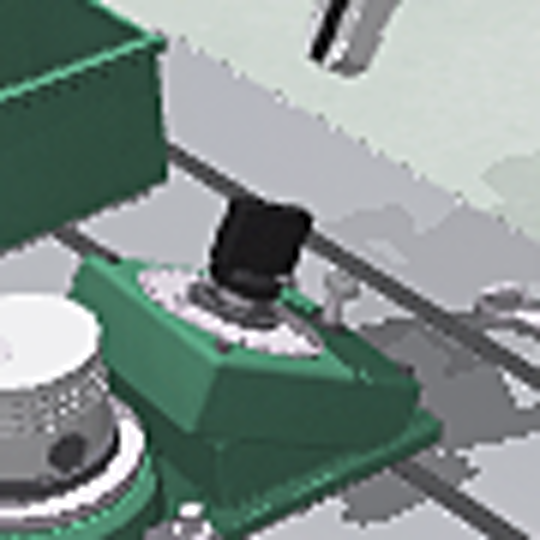

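Call:
arm_command --commands "-8.4 0.2 8 0 0 -0.9 0; -8.4 0 8 0 0 -0.9 0; -8.4 0 8.5 0 0 -0.9 0; -8.4 -0.2 8.5 0 0 -0.9 0; -8.4 -0.3 8.5 0 0 -0.9 0; -8.4 -0.5 8.5 0 0 -0.9 0; -8.4 -0.6 8.5 0 0 -0.9 0; -8.4 -0.7 8.5 0 0 -0.9 0; 0 0 0 0 0 0 0"

```text
time: 13.65
tool_pos: [0.4717, -0.1211, 0.114]
ee_rot: [3.094, -0.512, 0.023]
wrist_force: [0.5, 0.2, 0.3]
width: 0.0009
```

```bash
python3 -c "
from h import *
st2();plan(PIN+.0*N,Rt(-92),1,0)
"
```

```text
t 13.65 p [ 0.4717 -0.1211  0.114 ] q [-0.53 -0.4   2.06  0.25  1.02  0.95] w 0.0009 F [ 0.6 -0.2 -0. ] T [ 0.01 -0.36  0.  ]
ang cw 44.87 poserr [78.5  9.  22.8] tilt [-0.2   0.52  0.  ]
13.0 3.1 28.6 -0.2 0.5 7.1 0;
```

Call:
arm_command --commands "6.5 1.5 5 -0.2 0.5 3.5 0; 6.5 1.5 5 0 0 3.5 0; 0 0 5 0 0 0 0; 0 0 0 0 0 0 0"

```text
time: 14.15
tool_pos: [0.492, -0.1257, 0.1094]
ee_rot: [-3.123, -0.527, -0.119]
wrist_force: [-0.6, 1.1, 0.3]
width: 0.0004
```

```bash
python3 -c "
from h import *
st2();plan(PIN+.0*N,Rt(-92),1,0)
from bench import snapshot
d=snapshot('scene')
b=cv2.resize(d['img'][150:240,210:300],None,fx=6,fy=6,interpolation=2)
cv2.imwrite('pics/p3.png',b)"
```

```text
t 14.15 p [ 0.492  -0.1257  0.1094] q [-0.51 -0.35  2.04  0.25  0.97  1.08] w 0.0004 F [-0.5 -1.  -0.6] T [ 0.01 -0.37 -0.01]
ang cw 51.97 poserr [63.1 -3.2  9.4] tilt [ 0.1  -0.21  0.  ]
-2.7 -1.0 14.3 0.1 -0.2 0.0 0;
```

View pics/p3.png

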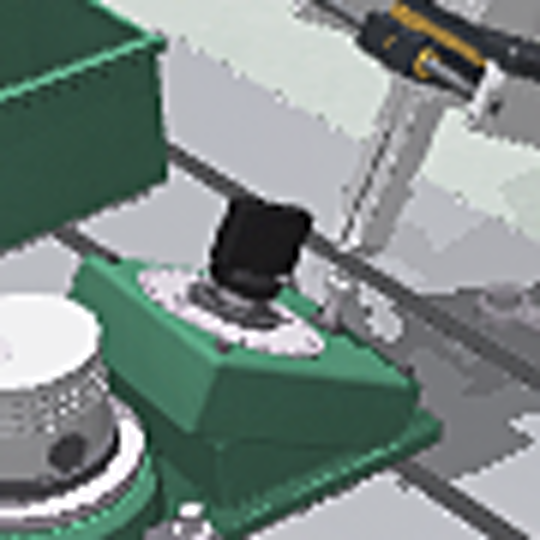

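Call:
arm_command --commands "-2.5 -1 3 0 0 0 0; 0 0 4 0 0 0 0; 0 0 4 0 0 0 0; 0 0 4 0 0 0 0; 0 0 0 0 0 0 0"

```text
time: 14.82
tool_pos: [0.4979, -0.1251, 0.095]
ee_rot: [-3.124, -0.528, -0.118]
wrist_force: [0.8, -0.2, -0.1]
width: 0.0003
```

```bash
python3 -c "
from h import *
st2();plan(PIN-.018*N,Rt(-92),1,0)
"
```

```text
t 14.82 p [ 0.4979 -0.1251  0.095 ] q [-0.5  -0.32  2.06  0.26  0.93  1.08] w 0.0003 F [0.7 0.1 0.4] T [-0.03 -0.31  0.  ]
ang cw 51.92 poserr [65.4 -2.1 -5.8] tilt [ 0.13 -0.29  0.  ]
-0.6 -0.0 17.1 0.1 -0.3 0.1 0;
```

Call:
arm_command --commands "0 0 3 0 0 0 0; 0 0 3 0 0 0 0; 0 0 0 0 0 0 0"

```text
time: 15.2
tool_pos: [0.501, -0.1253, 0.0898]
ee_rot: [-3.125, -0.528, -0.118]
wrist_force: [0.2, -1.0, 0.1]
width: 0.0005
```

```bash
python3 -c "
from h import *
st2();plan(PIN-.018*N,Rt(-92),1,0)
"
```

```text
t 15.2 p [ 0.501  -0.1253  0.0898] q [-0.49 -0.31  2.06  0.26  0.92  1.08] w 0.0005 F [0.3 1.  0.1] T [-0.06 -0.36  0.01]
ang cw 51.9 poserr [ 65.3  -2.1 -11.9] tilt [ 0.13 -0.28  0.  ]
-0.6 -0.0 11.0 0.1 -0.3 0.1 0;
```

Call:
arm_command --commands "0 0 2.5 0 0 0 0; 0 0 2.5 0 0 0 0"

```text
time: 15.45
tool_pos: [0.5035, -0.1255, 0.0854]
ee_rot: [-3.125, -0.528, -0.118]
wrist_force: [-2.6, 1.1, 2.4]
width: 0.0004
```

```bash
python3 -c "
from h import *
st2();plan(PIN-.018*N,Rt(-92),1,0)
from bench import snapshot
d=snapshot('scene')
b=cv2.resize(d['img'][170:230,240:300],None,fx=9,fy=9,interpolation=2)
cv2.imwrite('pics/p4.png',b)"
```

```text
t 15.45 p [ 0.5035 -0.1255  0.0854] q [-0.49 -0.29  2.06  0.26  0.9   1.08] w 0.0004 F [-1.2 -0.8 -3.4] T [ 0.09 -0.63 -0.02]
ang cw 51.89 poserr [ 65.4  -2.  -17. ] tilt [ 0.12 -0.27  0.  ]
-0.6 0.0 5.9 0.1 -0.3 0.1 0;
```

View pics/p4.png

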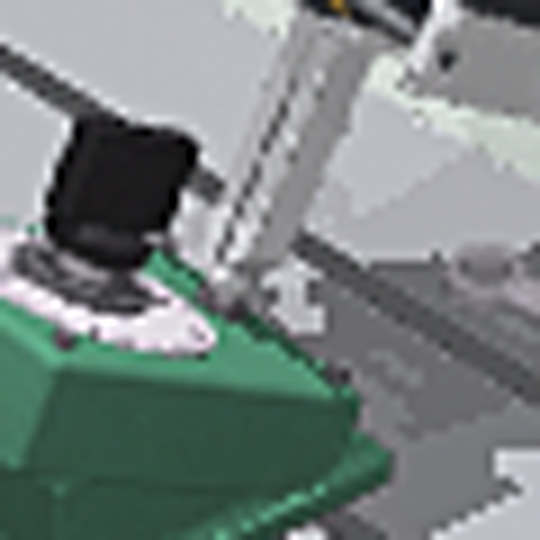

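Call:
arm_command --commands "0 0 2.5 0 0 0 0; 0 0 2.5 0 0 0 0"

```text
time: 15.75
tool_pos: [0.5062, -0.1257, 0.0807]
ee_rot: [-3.124, -0.528, -0.118]
wrist_force: [-9.4, 1.6, 13.4]
width: 0.0006
```

```bash
python3 -c "
from h import *
st2();plan(PIN-.018*N,Rt(-92),1,0)"
```

```text
t 15.75 p [ 0.5062 -0.1257  0.0807] q [-0.49 -0.28  2.06  0.26  0.89  1.08] w 0.0006 F [ -1.5  -0.7 -16.4] T [ 0.05 -0.7  -0.06]
ang cw 51.9 poserr [ 65.4  -2.  -22.4] tilt [ 0.11 -0.27  0.  ]
-0.5 0.1 0.5 0.1 -0.3 0.1 0;
```

Call:
arm_command --commands "0 0 2 0 0 0 0; 0 0 2 0 0 0 0"

```text
time: 16.0
tool_pos: [0.5066, -0.1257, 0.0807]
ee_rot: [-3.127, -0.524, -0.113]
wrist_force: [-25.2, 3.3, 21.8]
width: 0.0005
```

```bash
python3 -c "
from h import *
st2();plan(PIN-.018*N,Rt(-92),1,0)"
```

```text
t 16.0 p [ 0.5066 -0.1257  0.0807] q [-0.49 -0.28  2.05  0.25  0.89  1.08] w 0.0005 F [-11.1  -0.9 -31.6] T [ 0.3  -2.43 -0.03]
ang cw 51.66 poserr [ 64.9  -1.7 -22.8] tilt [ 0.12 -0.05  0.  ]
-0.9 0.0 0.3 0.1 -0.0 0.3 0;
```

Call:
arm_command --commands "0 0 -10 0 0 0 0; 0 0 -25 0 0 0 0; 0 0 -40 0 0 0 0; -10 0 -40 0 0 0 0; -20 0 -40 0 0 0 0; -30 0 -40 0 0 0 0; -40 0 -30 0 0 0 0; 0 0 0 0 0 0 0"

```text
time: 17.0
tool_pos: [0.3341, -0.1276, 0.2318]
ee_rot: [-3.11, -0.494, -0.113]
wrist_force: [0.1, 0.6, -0.1]
width: 0.0007
```

```bash
python3 -c "
from h import *
st2()
from bench import snapshot
d=snapshot('scene');t=snapshot('top')
b=cv2.resize(d['img'][170:230,240:300],(400,400),interpolation=2)
a=cv2.resize(t['img'][170:240,300:370],(400,400),interpolation=2)
print('home px in a',(proj(t,PIN-.018*N)[0]-[300,170])*400/70,'out',(proj(t,PIN)[0]-[300,170])*400/70)
print('home px in b',(proj(d,PIN-.018*N)[0]-[240,170])*400/60,'out',(proj(d,PIN)[0]-[240,170])*400/60)
cv2.imwrite('pics/p5.png',np.hstack([a,b]))
o=pickle.load(open('d0.pkl','rb'))
from bench import models
for q in('spare_piston','wrench','stack_bin'):
  for m in(o['scene'],d):
    pass
  print(q,[(np.array(r['centre'])*[560,420]).round(1) for r in models.tip_of(q,d)[:2]])
df=cv2.absdiff(o['scene']['img'],d['img']).max(2);cv2.imwrite('pics/df.png',df)
"
```

```text
t 17.0 p [ 0.3341 -0.1276  0.2318] q [-0.9  -0.76  2.01  0.37  1.55  0.83] w 0.0007 F [ 0.  -0.6  0.1] T [-0.01 -0.3  -0.03]
ang cw 51.71 poserr [143.4 -16.6 190. ] tilt [-0.86  1.69  0.  ]
home px in a [169.51121359 282.05073296] out [170.83580609 296.66333008]
home px in b [166.6635602  211.11703585] out [180.93275188 177.05170488]
spare_piston [array([404.4, 323.7])]
wrench [array([314.9, 210.3]), array([240.2, 230.8])]
stack_bin [array([199.4, 183.8])]
```

View pics/p5.png

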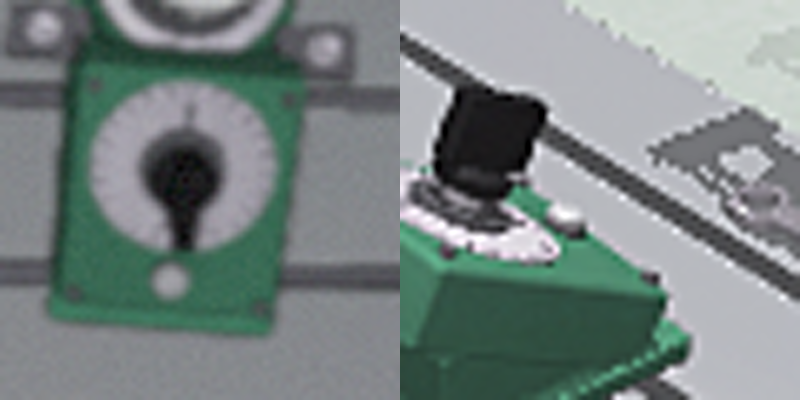

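Call:
arm_command --commands "20 0 0 0 0 0 0; 0 0 0 0 0 0 0; 0 0 0 0 0 0 0"

```text
time: 17.62
tool_pos: [0.3525, -0.1236, 0.2378]
ee_rot: [-3.106, -0.49, -0.101]
wrist_force: [0.0, -0.2, 0.1]
width: 0.0006
```

```bash
python3 -c "
from h import *
print(robot.get_obs()['joint_positions'])
st2()
o=pickle.load(open('d0.pkl','rb'))
from bench import snapshot,models
d=snapshot('scene');t=snapshot('top')
for q in('spare_piston','wrench','stack_bin'):
  b=[[np.array(r['bbox'])*[560,420,560,420] for r in models.spot_in(q,m)[:1]] for m in (d,t)]
  for bb,a,m in zip(b,(o['scene'],o['top']),(d,t)):
    if bb:
      x,y,w,h=bb[0].astype(int);x=max(x,0);y=max(y,0);f=lambda i:np.float32(cv2.cvtColor(i['img'][y:y+h,x:x+w],6))
      print(q,(x,y,w,h),'shift px',cv2.phaseCorrelate(f(a),f(m)))
print(robot.close_job())"
```

```text
[-0.8250651  -0.70870495  1.97547349  0.34528322  1.52142777  0.88273975]
t 17.62 p [ 0.3525 -0.1236  0.2378] q [-0.83 -0.71  1.98  0.35  1.52  0.88] w 0.0006 F [ 0.1  0.2 -0.1] T [-0.04 -0.31  0.01]
ang cw 51.14 poserr [125.8  -7.6 186.1] tilt [-1.42  1.94  0.  ]
spare_piston (np.int64(386), np.int64(295), np.int64(40), np.int64(44)) shift px ((-0.012470404648368572, 0.5111756828621061), 1.0001688336994914)
spare_piston (np.int64(147), np.int64(192), np.int64(27), np.int64(24)) shift px ((0.5241403402988727, -0.08320859541450965), 0.95426787233647)
wrench (np.int64(286), np.int64(194), np.int64(57), np.int64(34)) shift px ((-0.011393294570464008, -0.07792130678383913), 0.532279000458894)
wrench (np.int64(270), np.int64(255), np.int64(61), np.int64(13)) shift px ((0.10401108399873138, 0.3683807481042649), 0.8342328126231829)
stack_bin (np.int64(152), np.int64(140), np.int64(83), np.int64(61)) shift px ((0.0005277993942272019, 0.0035790146011898116), 1.0015373136848211)
stack_bin (np.int64(402), np.int64(170), np.int64(62), np.int64(76)) shift px ((-0.010985051929580436, -0.018807629307701745), 0.9666600052267313)
the job is handed in; nothing more can be done
None
```

I turned the right-hand head's knob clockwise about 63° until the notch caught, let go there, and pushed that head's lock pin home. The job was handed in at about 17.7 s. No verdict was reported, so everything below is from my own checks.

- **Notch:** the resisting torque fell to about 0.25 N m, then rose to 0.83 N m just past the notch. I turned back until about 0.3 N m remained, then one degree more, and released.
- **Pin:** it went well past the 5 mm stop and came up solid at about 17.7 mm of estimated travel, with about 32 N along the pin. Both cameras then showed its top where a home pin should be.
- **Robot:** the gripper was clear at hand-in, with wrist force about zero.
- **Bystanders:** the spare piston, wrench and bin shifted by at most about 0.5 px in the pictures, which is under 2 mm. I never went near the locked head's pin, but I did not measure it again.

**Disagreements and doubts:**
- My first estimate of the wing angle was about 10° off. I corrected it by how the gripper closed.
- While backing away, joint 2 read -0.76, which is its range limit to the two digits shown. I moved off it to -0.71 before handing in, and I can't rule out that it was slightly past.

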